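Open the slide-lid pastel box whose catch may be locked

TASK

Slide the lid of the shorter of the two wooden boxes fully open, towards its front, so that the pastels inside can be taken out, and let go. Nobody can see whether its catch is locked, so first try the lid with the catch as you find it; if the lid is held, push the catch across to its other side and then open the lid. Leave the longer box alone.

Things in the scene. Friction and masses are not known exactly. Their poses are not given: they have to be found in the camera images.
- short_box_knob (a point): Centre of the dark wood grip bar, 16 (x) by 40 (y) by 24 mm high (62 to 86 mm above the table), on the sliding lid of the shorter wooden box (200 by 110 mm, fixed, side walls 64 mm high). Axes: x along the box to its rear, which has a darker cap board (top at 70 mm); y across, to the left; z up. The lid (top at 62 mm) opens along -x, roughly towards the robot, bar and all.
- short_box_lid (a joint): How far the shorter box's lid is open, in m: 0 shut, 0.09 at its stop. It slides with about 2 N of friction and stays where it is left. If the catch is locked the lid gives 3 mm and then holds hard.
- short_box_button (a point): Centre of the brass catch button, 14 by 14 by 20 mm high (65 to 85 mm above the table), on that lid 65 mm behind the bar (+x); axes as the bar's. Slides along y (1.5 N) from 12 mm right of the bar's centre (y = -12 mm; starts there, within 3 mm) to 12 mm left (y = +12 mm). On one side it locks the shut lid, on the other the lid is free; which one varies and cannot be seen.
- long_box_knob (a point): Centre of the like grip bar on the lid of the longer box (280 mm long, otherwise made alike, with a like catch). This box is not to be opened.

How it is judged:
On the way, in this order (a step that is already met when the one before it is completed fails the run):
1. the shorter box's lid is tried (moved by at least 1.5 mm) while its catch is still as found (value of joint short_box_lid above 0.0015 m and y of short_box_button in the frame of short_box_knob below -0.004 m), for 0.05 s.
2. the shorter box's lid is slid open by at least 75 mm (value of joint short_box_lid above 0.075 m), for 0.2 s.
At the end, for the whole second after the job is handed in: The shorter box's lid is open to within 15 mm of its stop (75 mm or more of 90 mm) and let go; the longer box's lid is still where it was, within 10 mm (value of joint short_box_lid above 0.075 m and distance of long_box_knob from where it was at the start of the episode below 0.01 m); the robot touches nothing.
It fails at once if the longer box's lid is moved by more than 10 mm (distance of long_box_knob from where it was at the start of the episode above 0.01 m).
It also fails if it takes over 48 s, if anything falls off the work surface, if the arm or the gripper's body presses on something with over 40 N, if the wrist force passes 120 N, or if a joint passes its speed limit or range.

ROBOT

A 6-joint arm with a two-finger parallel gripper is mounted at the origin on a cart in front of the work surface, level with it; the furniture and walls round the work are solid. World frame = base frame: x ahead of the robot, y to its left, z up, the work surface at z = 0. Lengths are in m, angles in rad, forces in N, time in s.
With the tool pointing down it reaches from about 0.375 to 0.9 m from the base axis. Payload 3.1 kg.
Tool frame: the origin (TCP) lies on the mounting face of the last link; the fingertips stand 173 mm ahead of it and the grasp point (between the pads) lies 155 mm ahead of it; z points along the fingers, y is the direction in which the jaws open and shut (so a half turn about z gives the same grasp; the last joint's range is limited). The gripper opens to 85 mm and grips with 20 to 120 N. Pads are 22 mm wide; open, the fingers measure 114 mm over their backs; the gripper's body (76 mm by 85 mm) begins 54 mm behind the grasp point. The pads swing forward as they close: fully open they stand 13 mm farther back than shut.
Start: joints at [1.167, 0.527, 1.433, -0, 1.181, -0.178], TCP at [0.14, 0.609, 0.405] pointing down, gripper open.
Joint ranges: [-3.08, 3.08], [-0.75, 2.2], [0.22, 2.44], [-1.43, 4.57], [0, 2.65], [-2.85, 2.85]. Speed limits (rad/s): [2.79, 2.79, 3.14, 3.14, 3.14, 3.14].

INTERFACE

Orientations are given as a rotation vector (axis times angle).
In Python, from station import bot gives the robot as it stands.
- The arm moves only by the shell command python3 -m jog 'ROWS' [FORCE]. ROWS is JSON, a list of rows, each an object of numbers: "rx", "ry", "rz": the turn, a rotation vector about the tool's x, y, z normalised to -1 to 1, where 1 is 6 degrees; "tx", "ty", "tz": the shift along the tool's x, y, z normalised to -1 to 1, where 1 is 25 mm; "hand": the opening, from 0 (shut) to 1 (fully open). A call has 1 to 12 rows; each row shifts and turns the commanded pose from where the row before left it, along the tool's axes as they then stand; what a row does not reach is not made up. A row lasts 1/12 s, in which the tool goes at most 41.7 mm and 7.16 degrees, less where a joint would pass 70% of its speed; a pose out of reach is approached as far as the arm can. A call with a number of a shift or a turn outside -1 to 1 is refused whole. A call with a gripper value outside its range is refused whole. The fingers move at their own pace and stop on an object; FORCE is the grip in N (left out, the last holds). Time passes only in rows, so rows that do not move let the fingers close. It gives the time, the measured TCP pose, the force and the opening at its end, in the units of the state.
- bot.sense(): the state, without advancing time (a new reading comes with each control period).
- bot.camera(name): name is "scene" or "top" or "wrist"; returns the picture (384x512x3 uint8, red, green, blue); there is no depth.
- bot.camera_info(name): a dict with "fx", "fy", "cx", "cy" (pixels), "distortion" ([k1, k2, p1, p2, k3] as OpenCV has them; the pictures are not rectified), "cam_to_world" (4x4, takes a point from camera to world coordinates). Camera axes: x right, y up, looking along -z (the intrinsics and any distortion apply to the point x, -y, -z); pixel columns grow to the right and rows downward; lengths in m; the calibration is good to about 2 mm. A picture is of the moment at which its call begins: read the wrist's pose just before it. camera_info takes no time and is no camera call; for the wrist camera it gives the pose at the moment of the call.
- bot.job_done(): hands the job in, once; it reports no verdict.
Trained networks look in the newest picture that a camera, given by its name, has taken for a name from the list of things; names that differ only in an ending like _2 or _b are one class to them, and where a whole thing is asked for, a point or a joint stands for the part that bears it (a point fixed in the world has none). Each returns a list of dicts, best first, with "p" (0 to 1); they miss things now and then, are a little off and sometimes report something else, mostly with a low value. They report only what shows in the picture. A call takes as long as a camera call.
- bot.boxes_of(name, camera): "xy" ([column, row] as shares, 0 to 1, of the picture: columns of its width, rows of its height, amid what is visible of it).
The state is a dict: "time_s": time; "joints": joint angles; "qd": joint speeds; "tau": joint torques, N m; "tcp_pos": TCP position; "ee_rot": TCP orientation; "force": force on the tool from outside, world axes, zero at the start; "wrist_torque": the same for the moment, N m; "gripper_width": opening from 0.0 (shut) to 1.0 (fully open).
Only numpy, scipy, OpenCV 4.12 (cv2) and the standard library are available. Lean on these libraries where they do the work, as an engineer would, in place of code of your own. Each camera call takes 0.05 s, during which the arm holds its last target.

## Working session

There is one attempt and no reset: what is moved stays moved. The work goes in short steps, Python scripts to look and compute and a shell command to move; the robot and the scene stay as the last step left them, time stands still between calls to the robot, and variables do not carry over. Pictures are saved under pics/ and viewed, and the job is handed in when it is done.

```bash
mkdir -p pics; ls; python3 - <<'E'
from station import bot
import cv2,json
for c in ["scene","top","wrist"]:
    im=bot.camera(c); cv2.imwrite(f"pics/{c}0.png",im[:,:,::-1])
    for n in ["short_box_knob","short_box_button","long_box_knob"]:
        print(c,n,[(round(d["p"],2),[round(d["xy"][0]*512),round(d["xy"][1]*384)]) for d in bot.boxes_of(n,c)])
s=bot.sense(); print(s)
E
```

```text
pics
scene short_box_knob [(0.62, [274, 269])]
scene short_box_button []
scene long_box_knob [(0.68, [178, 184])]
top short_box_knob [(0.59, [337, 216])]
top short_box_button [(0.39, [344, 191])]
top long_box_knob [(0.63, [211, 243])]
wrist short_box_knob []
wrist short_box_button []
wrist long_box_knob []
{'time_s': 0.6, 'joints': array([ 1.16648452e+00,  5.27471387e-01,  1.43270315e+00,  2.93990459e-05,
        1.18141464e+00, -1.78508929e-01]), 'qd': array([-0.00127846,  0.00041837,  0.00025424,  0.00099728, -0.00015075,
        0.00237988]), 'tau': array([-7.70674687e-04, -4.42047787e+01, -1.78325665e+01, -2.15228160e-04,
        1.03884446e-03, -8.48964099e-07]), 'tcp_pos': array([0.13989303, 0.60911468, 0.40472699]), 'ee_rot': array([-3.53951889e-01, -3.12156452e+00, -1.75086370e-05]), 'force': array([-0.32335804,  0.29266949, -0.41063634]), 'wrist_torque': array([ 0.00185921,  0.04937164, -0.03946055]), 'gripper_width': 0.9985175994678526}
```

View pics/top0.png

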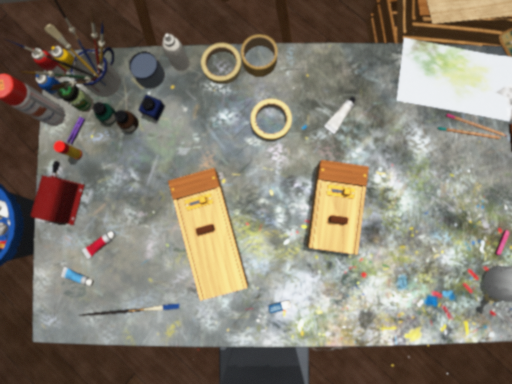

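View pics/scene0.png

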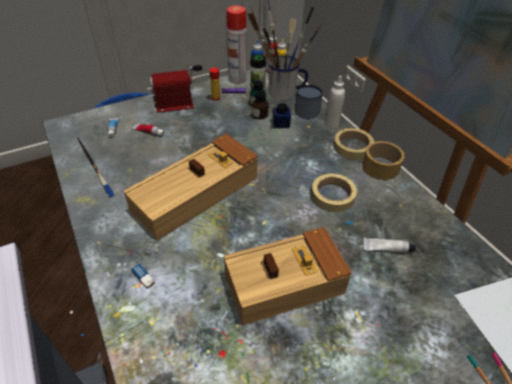

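```bash
cat > h.py <<'E'
from station import bot
import numpy as np, cv2
def ray(cam,px,info=None):
    i=info or bot.camera_info(cam)
    K=np.array([[i["fx"],0,i["cx"]],[0,i["fy"],i["cy"]],[0,0,1.]])
    u=cv2.undistortPoints(np.array([[px]],float),K,np.array(i["distortion"],float))[0,0]
    T=np.array(i["cam_to_world"]); return T[:3,3],T[:3,:3]@np.array([u[0],-u[1],-1])
def atz(cam,px,z,info=None):
    o,d=ray(cam,px,info); return o+d*(z-o[2])/d[2]
def proj(cam,P,info=None):
    i=info or bot.camera_info(cam)
    K=np.array([[i["fx"],0,i["cx"]],[0,i["fy"],i["cy"]],[0,0,1.]])
    T=np.array(i["cam_to_world"]); p=(np.atleast_2d(P)-T[:3,3])@T[:3,:3]; p=p*[1,-1,-1]
    return cv2.projectPoints(p,np.zeros(3),np.zeros(3),K,np.array(i["distortion"],float))[0][:,0]
E
python3 - <<'E'
from h import *
np.set_printoptions(precision=4,suppress=True)
print(atz("top",(337,216),.08),atz("scene",(274,269),.074),atz("top",(344,191),.08))
print(atz("top",(211,243),.08),atz("scene",(178,184),.074))
im=bot.camera("top"); i=bot.camera_info("top"); print(i)
cv2.imwrite("pics/topc.png",cv2.resize(im[140:290,170:400,::-1],None,fx=3.4,fy=3.4,interpolation=cv2.INTER_CUBIC))
E
```

```text
[ 0.5671 -0.1716  0.08  ] [ 0.56  -0.182  0.074] [ 0.6223 -0.1884  0.08  ]
[0.5096 0.106  0.08  ] [0.4856 0.0915 0.074 ]
{'fx': 389.12706562099453, 'fy': 389.12706562099453, 'cx': 257.9956031106191, 'cy': 199.38871811561523, 'distortion': array([-0.0911,  0.    ,  0.    ,  0.    ,  0.    ]), 'cam_to_world': array([[-0.0057,  0.9962, -0.0875,  0.5299],
       [-0.9998, -0.0074, -0.02  , -0.0151],
       [-0.0205,  0.0873,  0.996 ,  0.9363],
       [ 0.    ,  0.    ,  0.    ,  1.    ]])}
```

View pics/topc.png

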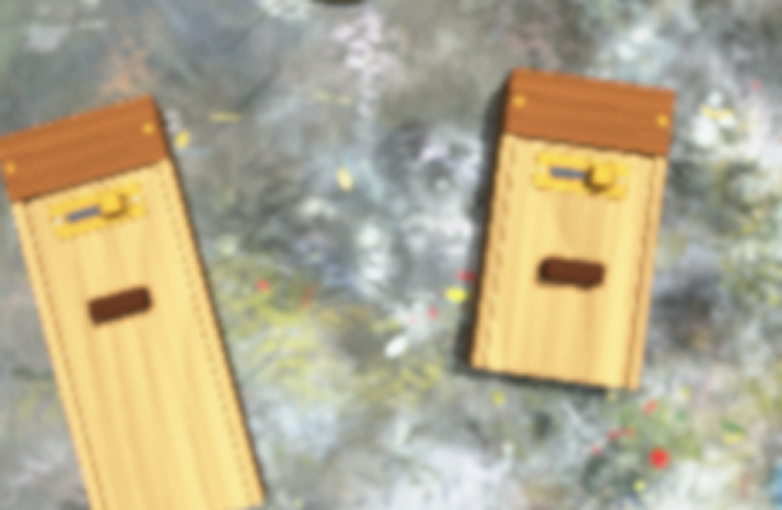

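The top view shows the shorter box on the right (bar near pixel (338,220), catch button near (346,192) on its right side). The longer box is on the left, with its bar near (205,230). The network's points are a few pixels off, so I'll measure from the crop.

```bash
python3 - <<'E'
from h import *
np.set_printoptions(precision=4,suppress=True)
c=lambda x,y:(170+x/3.4-.35,140+y/3.4-.35)
for n,x,y,z in [("bar",572,270,.084),("btn",599,177,.083),("RL",512,70,.07),("RR",675,92,.07),("FL",473,368,.064),("FR",637,388,.064),("capFL",500,135,.07),("capFR",667,157,.07),("barL",541,269,.086),("barR",604,272,.086)]:
    print(n,atz("top",c(x,y),z))
im=bot.camera("scene"); print(bot.camera_info("scene")['cam_to_world'])
cv2.imwrite("pics/scenec.png",cv2.resize(im[220:330,210:360,::-1],None,fx=5,fy=5,interpolation=cv2.INTER_CUBIC))
E
```

```text
bar [ 0.5602 -0.1727  0.084 ]
btn [ 0.6204 -0.1918  0.083 ]
RL [ 0.6936 -0.1386  0.07  ]
RR [ 0.6782 -0.2468  0.07  ]
FL [ 0.4973 -0.1101  0.064 ]
FR [ 0.4832 -0.2176  0.064 ]
capFL [ 0.6501 -0.1297  0.07  ]
capFR [ 0.6348 -0.2401  0.07  ]
barL [ 0.561  -0.1523  0.086 ]
barR [ 0.5587 -0.1929  0.086 ]
[[ 0.8877  0.3231 -0.3278  0.3333]
 [-0.4602  0.6395 -0.6159 -0.5264]
 [ 0.0106  0.6976  0.7164  0.6776]
 [ 0.      0.      0.      1.    ]]
```

View pics/scenec.png

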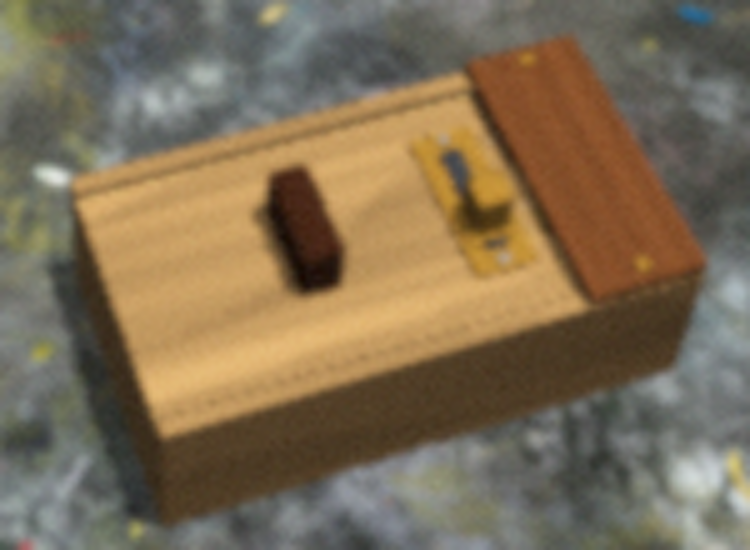

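```bash
cat >> h.py <<'E'
from scipy.spatial.transform import Rotation as Ro
YAW=np.radians(-8.2); BAR=np.array([.560,-.173,.074])
BX=np.array([np.cos(YAW),np.sin(YAW),0]);BY=np.array([-np.sin(YAW),np.cos(YAW),0])
def w(bx,by,tipz): # TCP world for fingertips at box-frame offset from bar
    p=BAR+bx*BX+by*BY; p[2]=tipz+.173; return p
def st():
    s=bot.sense(); R=Ro.from_rotvec(s["ee_rot"]).as_matrix()
    d=s["tcp_pos"]-BAR
    ty=R[:,1]; a=np.degrees(np.arctan2(ty@BX,ty@BY)); 
    print("t",round(s["time_s"],2),"tcp",s["tcp_pos"].round(4),"box xy mm",(d@BX*1e3).round(1),(d@BY*1e3).round(1),"tipz",(s["tcp_pos"][2]-.173).round(4),"F",s["force"].round(1),"Fbox",round(s["force"]@BX,1),round(s["force"]@BY,1),"w",round(s["gripper_width"],3)); return s,R
E
python3 - <<'E'
from h import *
np.set_printoptions(precision=4,suppress=True)
s,R=st(); print(R)
z=R[:,2]
# desired R: z down, y=+-BY
for sg in (1,-1):
    D=np.c_[np.cross(sg*BY,[0,0,-1]),sg*BY,[0,0,-1]]
    rv=Ro.from_matrix(R.T@D).as_rotvec(degrees=True); print(sg,rv,"units",rv/6, "tool delta mm", D.T@(w(.030,0,.16)-s["tcp_pos"])*1e3, s["joints"][5])
print(proj("scene",[BAR, BAR+[0,0,.012],BAR+.02*BY,BAR-.02*BY, BAR+.065*BX-.012*BY]))
E
```

```text
t 0.7 tcp [0.1399 0.6091 0.4047] box xy mm -527.4 714.2 tipz 0.2317 F [-0.2  0.8  0.4] Fbox -0.3 0.8 w 1.002
[[-0.9746  0.2239  0.    ]
 [ 0.2239  0.9746  0.    ]
 [-0.      0.     -1.    ]]
1 [ 0.0014  0.0012 -4.738 ] units [ 0.0002  0.0002 -0.7897] tool delta mm [-557.3647 -714.2028   71.7206] -0.17848403415976177
-1 [  0.0019  -0.0022 175.262 ] units [ 0.0003 -0.0004 29.2103] tool delta mm [557.3647 714.2028  71.7206] -0.17848403415976177
[[271.457  265.137 ]
 [271.7529 261.114 ]
 [267.4197 256.2355]
 [275.6435 274.3677]
 [308.3785 260.6087]]
```

The bar and button, reprojected into the scene camera, match the picture to about 1 px. Next I shut the gripper and move to above the gap between the bar and the catch.

```bash
python3 -m jog '[{"rz":-0.79,"hand":0},{"tx":-0.74,"ty":-0.95,"hand":0},{"tx":-0.74,"ty":-0.95,"hand":0},{"tx":-0.74,"ty":-0.95,"hand":0},{"tx":-0.74,"ty":-0.95,"hand":0},{"tx":-0.74,"ty":-0.95,"hand":0},{"tx":-0.74,"ty":-0.95,"hand":0},{"tx":-0.74,"ty":-0.95,"hand":0},{"tx":-0.74,"ty":-0.95,"hand":0},{"tx":-0.74,"ty":-0.95,"hand":0},{"tx":-0.74,"ty":-0.95,"hand":0},{"tx":-0.74,"ty":-0.95,"hand":0}]' 30
python3 -m jog '[{"tx":-0.74,"ty":-0.95,"hand":0},{"tx":-0.74,"ty":-0.95,"hand":0},{"tx":-0.74,"ty":-0.95,"hand":0},{"tx":-0.74,"ty":-0.95,"hand":0},{"tx":-0.74,"ty":-0.95,"hand":0},{"tx":-0.74,"ty":-0.95,"hand":0},{"tx":-0.74,"ty":-0.95,"hand":0},{"tx":-0.74,"ty":-0.95,"hand":0},{"tx":-0.74,"ty":-0.95,"hand":0},{"tx":-0.74,"ty":-0.95,"hand":0},{"tx":-0.74,"ty":-0.95,"hand":0},{"tx":-0.74,"ty":-0.95,"hand":0}]'
python3 -c "
from h import *
st()"
```

```text
t 0.7 tcp [0.1399 0.6091 0.4047] box xy mm -527.4 714.2 tipz 0.2317 F [-0.2  0.8  0.4] Fbox -0.3 0.8 w 1.002invalid input
invalid input
```

```bash
python3 -m jog '[{"tx":0,"ty":0,"tz":0,"rx":0,"ry":0,"rz":-0.79,"hand":0}]' 30; python3 -m jog --help
```

```text
time_s: 0.78
tcp_pos: [0.1399, 0.6091, 0.4047]
ee_rot: [0.223, 3.134, 0.0]
force: [-0.0, 0.6, 0.5]
gripper_width: 0.882invalid input: not JSON, or not a number
```

Every row needs all seven keys.

```bash
python3 -m jog '[{"tx":-0.74,"ty":-0.95,"tz":0,"rx":0,"ry":0,"rz":0,"hand":0},{"tx":-0.74,"ty":-0.95,"tz":0,"rx":0,"ry":0,"rz":0,"hand":0},{"tx":-0.74,"ty":-0.95,"tz":0,"rx":0,"ry":0,"rz":0,"hand":0},{"tx":-0.74,"ty":-0.95,"tz":0,"rx":0,"ry":0,"rz":0,"hand":0},{"tx":-0.74,"ty":-0.95,"tz":0,"rx":0,"ry":0,"rz":0,"hand":0},{"tx":-0.74,"ty":-0.95,"tz":0,"rx":0,"ry":0,"rz":0,"hand":0},{"tx":-0.74,"ty":-0.95,"tz":0,"rx":0,"ry":0,"rz":0,"hand":0},{"tx":-0.74,"ty":-0.95,"tz":0,"rx":0,"ry":0,"rz":0,"hand":0},{"tx":-0.74,"ty":-0.95,"tz":0,"rx":0,"ry":0,"rz":0,"hand":0},{"tx":-0.74,"ty":-0.95,"tz":0,"rx":0,"ry":0,"rz":0,"hand":0},{"tx":-0.74,"ty":-0.95,"tz":0,"rx":0,"ry":0,"rz":0,"hand":0},{"tx":-0.74,"ty":-0.95,"tz":0,"rx":0,"ry":0,"rz":0,"hand":0}]'
python3 -m jog '[{"tx":-0.74,"ty":-0.95,"tz":0,"rx":0,"ry":0,"rz":0,"hand":0},{"tx":-0.74,"ty":-0.95,"tz":0,"rx":0,"ry":0,"rz":0,"hand":0},{"tx":-0.74,"ty":-0.95,"tz":0,"rx":0,"ry":0,"rz":0,"hand":0},{"tx":-0.74,"ty":-0.95,"tz":0,"rx":0,"ry":0,"rz":0,"hand":0},{"tx":-0.74,"ty":-0.95,"tz":0,"rx":0,"ry":0,"rz":0,"hand":0},{"tx":-0.74,"ty":-0.95,"tz":0,"rx":0,"ry":0,"rz":0,"hand":0},{"tx":-0.74,"ty":-0.95,"tz":0,"rx":0,"ry":0,"rz":0,"hand":0},{"tx":-0.74,"ty":-0.95,"tz":0,"rx":0,"ry":0,"rz":0,"hand":0},{"tx":-0.74,"ty":-0.95,"tz":0,"rx":0,"ry":0,"rz":0,"hand":0},{"tx":-0.74,"ty":-0.95,"tz":0,"rx":0,"ry":0,"rz":0,"hand":0},{"tx":-0.74,"ty":-0.95,"tz":0,"rx":0,"ry":0,"rz":0,"hand":0},{"tx":0,"ty":0,"tz":0,"rx":0,"ry":0,"rz":0,"hand":0}]'
python3 -c "
from h import *
st()"
```

```text
time_s: 1.78
tcp_pos: [0.3195, 0.2941, 0.405]
ee_rot: [0.224, 3.133, 0.001]
force: [0.3, 0.4, 0.1]
gripper_width: -0.0
time_s: 2.78
tcp_pos: [0.4865, 0.0036, 0.4054]
ee_rot: [0.231, 3.127, -0.004]
force: [0.4, 0.1, -0.3]
gripper_width: -0.002
t 2.78 tcp [0.4865 0.0036 0.4054] box xy mm -97.9 164.3 tipz 0.2324 F [ 0.4  0.1 -0.3] Fbox 0.4 0.1 w -0.002
```

```bash
python3 -m jog '[{"tx":-0.73,"ty":-0.94,"tz":0,"rx":0,"ry":0,"rz":0,"hand":0},{"tx":-0.73,"ty":-0.94,"tz":0,"rx":0,"ry":0,"rz":0,"hand":0},{"tx":-0.73,"ty":-0.94,"tz":0,"rx":0,"ry":0,"rz":0,"hand":0},{"tx":-0.73,"ty":-0.94,"tz":0,"rx":0,"ry":0,"rz":0,"hand":0},{"tx":-0.73,"ty":-0.94,"tz":0,"rx":0,"ry":0,"rz":0,"hand":0},{"tx":-0.73,"ty":-0.94,"tz":0,"rx":0,"ry":0,"rz":0,"hand":0},{"tx":-0.73,"ty":-0.94,"tz":0,"rx":0,"ry":0,"rz":0,"hand":0},{"tx":0,"ty":0,"tz":1,"rx":0,"ry":0,"rz":0,"hand":0},{"tx":0,"ty":0,"tz":1,"rx":0,"ry":0,"rz":0,"hand":0},{"tx":0,"ty":0,"tz":1,"rx":0,"ry":0,"rz":0,"hand":0},{"tx":0,"ty":0,"tz":1,"rx":0,"ry":0,"rz":0,"hand":0},{"tx":0,"ty":0,"tz":0,"rx":0,"ry":0,"rz":0,"hand":0}]'
python3 -c "
from h import *
s,R=st()
D=np.c_[-BX,BY,[0,0,-1]]
print((Ro.from_matrix(R.T@D).as_rotvec(degrees=True)/6).round(3))
im=bot.camera('wrist'); cv2.imwrite('pics/wrist1.png',im[:,:,::-1])
im=bot.camera('scene');cv2.imwrite('pics/scene1.png',cv2.resize(im[150:330,160:400,::-1],None,fx=3.2,fy=3.2,interpolation=cv2.INTER_CUBIC))
"
```

```text
time_s: 3.78
tcp_pos: [0.5842, -0.1721, 0.2999]
ee_rot: [-0.224, -3.124, -0.007]
force: [-0.4, 0.8, 0.1]
gripper_width: 0.003
t 3.78 tcp [ 0.5842 -0.1721  0.2999] box xy mm 23.9 4.4 tipz 0.1269 F [-0.4  0.8  0.1] Fbox -0.5 0.7 w 0.003
[ 0.034 -0.098 -0.001]
```

View pics/wrist1.png

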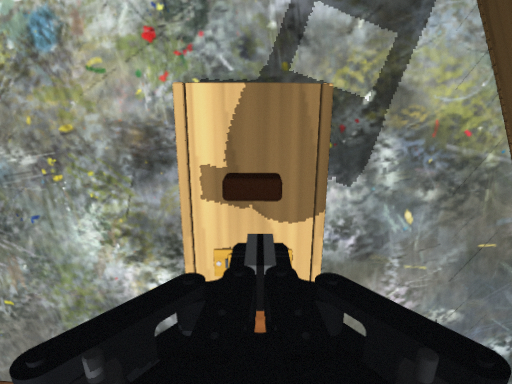

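View pics/scene1.png

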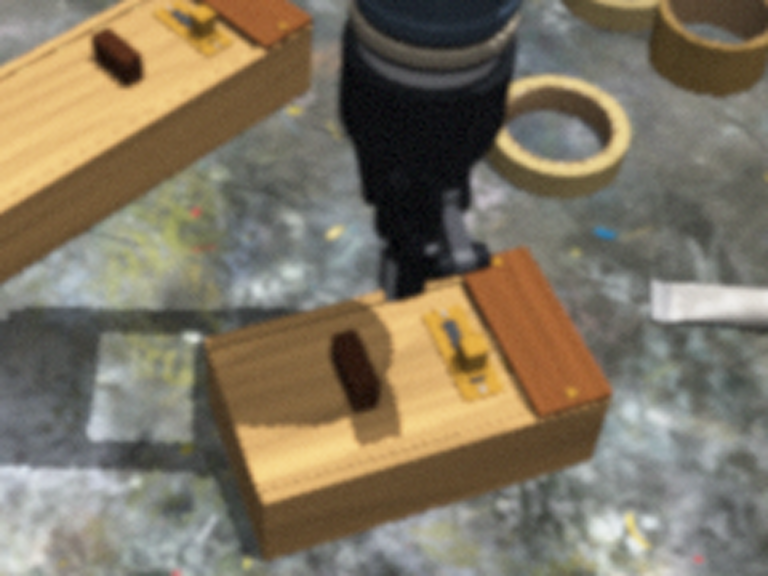

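The wrist view shows the bar at (252,187) and box walls parallel to the picture's columns. In the scene view the shut tips end at about (285,242). I'll check the tip length and the bar position from these.

```bash
python3 -c "
from h import *
np.set_printoptions(precision=4,suppress=True)
s,R=st()
print(proj('scene',[s['tcp_pos']+R[:,2]*l for l in (.155,.16,.173,.186)]))
print('bar',atz('wrist',(252,186),.082),'front',atz('wrist',(176,83),.063),atz('wrist',(330,83),.063))
d=atz('wrist',(252,186),.082)-BAR;print(d@BX,d@BY)
print(proj('wrist',[BAR+[0,0,.012]-.02*BY,BAR+[0,0,.012]+.02*BY]))
print(R)
"
```

```text
t 3.88 tcp [ 0.586  -0.1728  0.3043] box xy mm 25.7 3.9 tipz 0.1313 F [ 0.4 -0.   0.6] Fbox 0.4 0.0 w 0.001
[[287.0532 232.4221]
 [286.8354 234.3507]
 [286.2795 239.2719]
 [285.7385 244.0624]]
bar [ 0.5613 -0.1746  0.082 ] front [ 0.4855 -0.217   0.063 ] [ 0.5008 -0.1113  0.063 ]
0.001524836326074705 -0.00139513339380209
[[224.1936 185.172 ]
 [283.6376 185.1696]]
[[-0.9898  0.1423 -0.0019]
 [ 0.1423  0.9898  0.0011]
 [ 0.0021  0.0008 -1.    ]]
```

```bash
python3 -m jog '[{"tx":-0.28,"ty":-0.2,"tz":0,"rx":0,"ry":0,"rz":0,"hand":0},{"tx":0,"ty":0,"tz":0.7,"rx":0,"ry":0,"rz":0,"hand":0},{"tx":0,"ty":0,"tz":0.7,"rx":0,"ry":0,"rz":0,"hand":0},{"tx":0,"ty":0,"tz":0.4,"rx":0,"ry":0,"rz":0,"hand":0},{"tx":0,"ty":0,"tz":0.4,"rx":0,"ry":0,"rz":0,"hand":0},{"tx":0,"ty":0,"tz":0,"rx":0,"ry":0,"rz":0,"hand":0},{"tx":0,"ty":0,"tz":0,"rx":0,"ry":0,"rz":0,"hand":0}]'
python3 -c "
from h import *
st()
im=bot.camera('wrist'); cv2.imwrite('pics/wrist2.png',im[:,:,::-1])
im=bot.camera('scene');cv2.imwrite('pics/scene2.png',cv2.resize(im[150:330,160:400,::-1],None,fx=3.2,fy=3.2,interpolation=cv2.INTER_CUBIC))
"
```

```text
time_s: 4.47
tcp_pos: [0.5926, -0.1793, 0.25]
ee_rot: [0.224, 3.133, -0.0]
force: [-0.4, 0.5, -0.0]
gripper_width: 0.002
t 4.47 tcp [ 0.5926 -0.1793  0.25  ] box xy mm 33.2 -1.6 tipz 0.077 F [-0.4  0.5 -0. ] Fbox -0.5 0.5 w 0.002
```

View pics/wrist2.png

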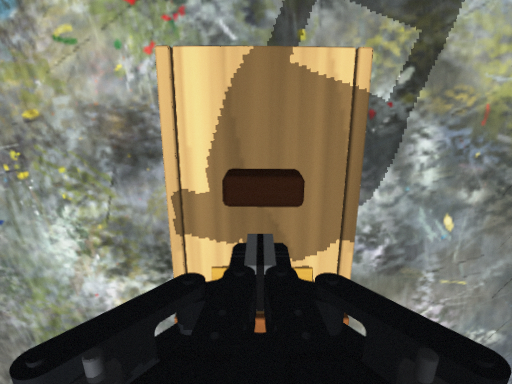

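View pics/scene2.png

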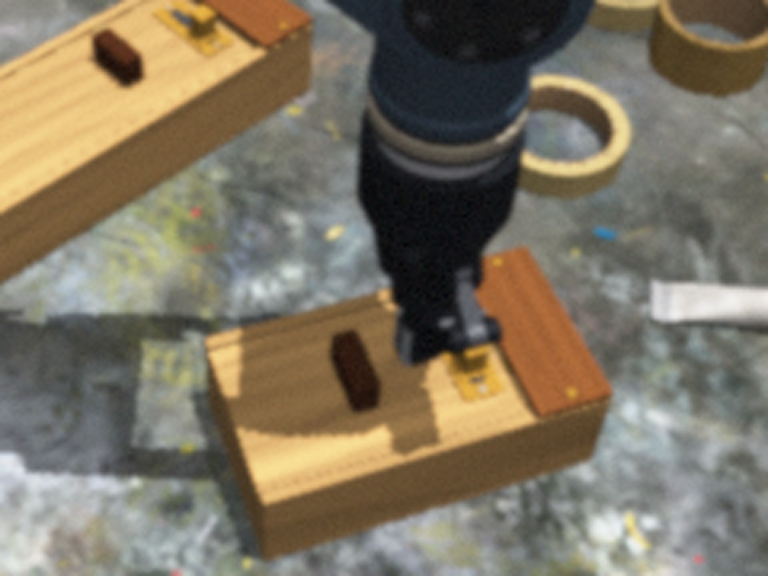

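The shut fingers are in the gap between the bar and the button. I lower a little more and try the lid gently.

```bash
python3 -m jog '[{"tx":0,"ty":0,"tz":0.2,"rx":0,"ry":0,"rz":0,"hand":0},{"tx":0.4,"ty":0,"tz":0,"rx":0,"ry":0,"rz":0,"hand":0},{"tx":0,"ty":0,"tz":0,"rx":0,"ry":0,"rz":0,"hand":0}]'; python3 -c "
from h import *
st()"
python3 -m jog '[{"tx":0.1,"ty":0,"tz":0,"rx":0,"ry":0,"rz":0,"hand":0},{"tx":0,"ty":0,"tz":0,"rx":0,"ry":0,"rz":0,"hand":0}]' >/dev/null; python3 -c "
from h import *
st()"
python3 -m jog '[{"tx":0.06,"ty":0,"tz":0,"rx":0,"ry":0,"rz":0,"hand":0},{"tx":0,"ty":0,"tz":0,"rx":0,"ry":0,"rz":0,"hand":0}]'>/dev/null; python3 -c "
from h import *
st()"
```

```text
time_s: 4.82
tcp_pos: [0.5813, -0.1774, 0.2446]
ee_rot: [-0.224, -3.131, -0.001]
force: [0.3, 0.1, -0.5]
gripper_width: -0.003
t 4.82 tcp [ 0.5813 -0.1774  0.2446] box xy mm 21.7 -1.3 tipz 0.0716 F [ 0.3  0.1 -0.5] Fbox 0.3 0.2 w -0.003
t 4.98 tcp [ 0.58   -0.1774  0.245 ] box xy mm 20.4 -1.5 tipz 0.072 F [ 0.4  0.5 -1. ] Fbox 0.3 0.6 w 0.001
t 5.15 tcp [ 0.5786 -0.1772  0.2449] box xy mm 19.0 -1.5 tipz 0.0719 F [-0.6  0.6  0.3] Fbox -0.6 0.5 w 0.0
```

```bash
for i in 1 2; do :; done
python3 -m jog '[{"tx":0.06,"ty":0,"tz":0,"rx":0,"ry":0,"rz":0,"hand":0},{"tx":0,"ty":0,"tz":0,"rx":0,"ry":0,"rz":0,"hand":0}]' >/dev/null; python3 -c "
from h import *
st()"
python3 -m jog '[{"tx":0.06,"ty":0,"tz":0,"rx":0,"ry":0,"rz":0,"hand":0},{"tx":0,"ty":0,"tz":0,"rx":0,"ry":0,"rz":0,"hand":0}]' >/dev/null; python3 -c "
from h import *
st()"
python3 -m jog '[{"tx":0.06,"ty":0,"tz":0,"rx":0,"ry":0,"rz":0,"hand":0},{"tx":0,"ty":0,"tz":0,"rx":0,"ry":0,"rz":0,"hand":0}]'>/dev/null; python3 -c "
from h import *
st()"
```

```text
t 5.32 tcp [ 0.5772 -0.1771  0.2448] box xy mm 17.6 -1.6 tipz 0.0718 F [-0.6 -0.4  1. ] Fbox -0.5 -0.4 w 0.004
t 5.48 tcp [ 0.5759 -0.1769  0.2449] box xy mm 16.3 -1.6 tipz 0.0719 F [ 1.6  0.1 -0.8] Fbox 1.6 0.3 w -0.001
t 5.65 tcp [ 0.5742 -0.1766  0.2449] box xy mm 14.6 -1.6 tipz 0.0719 F [ 1.7 -0.1 -0.8] Fbox 1.7 0.1 w -0.0
```

About 1.7 N now, so the fingers are touching the bar and it is sliding. I continue in small steps.

```bash

python3 -m jog '[{"tx":0.06,"ty":0,"tz":0,"rx":0,"ry":0,"rz":0,"hand":0},{"tx":0,"ty":0,"tz":0,"rx":0,"ry":0,"rz":0,"hand":0}]' >/dev/null; python3 -c "
from h import *
st()"
python3 -m jog '[{"tx":0.06,"ty":0,"tz":0,"rx":0,"ry":0,"rz":0,"hand":0},{"tx":0,"ty":0,"tz":0,"rx":0,"ry":0,"rz":0,"hand":0}]' >/dev/null; python3 -c "
from h import *
st()"
python3 -m jog '[{"tx":0.06,"ty":0,"tz":0,"rx":0,"ry":0,"rz":0,"hand":0},{"tx":0,"ty":0,"tz":0,"rx":0,"ry":0,"rz":0,"hand":0}]'>/dev/null; python3 -c "
from h import *
st()"
```

```text
t 5.82 tcp [ 0.5735 -0.1766  0.245 ] box xy mm 13.9 -1.6 tipz 0.072 F [ 6.2 -0.3 -2.9] Fbox 6.2 0.6 w -0.001
t 5.98 tcp [ 0.5729 -0.1765  0.245 ] box xy mm 13.3 -1.6 tipz 0.072 F [ 7.7  0.7 -4.6] Fbox 7.6 1.8 w 0.001
t 6.15 tcp [ 0.5723 -0.1764  0.2451] box xy mm 12.6 -1.6 tipz 0.0721 F [10.6  1.1 -6. ] Fbox 10.3 2.6 w 0.005
```

The force rises to about 10 N with almost no more travel, after about 3 mm. So the lid was tried and is locked. I back off, lift, and go to the right side of the catch button.

```bash
python3 -m jog '[{"tx":-0.6,"ty":0,"tz":0,"rx":0,"ry":0,"rz":0,"hand":0},{"tx":0,"ty":0,"tz":-0.9,"rx":0,"ry":0,"rz":0,"hand":0},{"tx":0,"ty":0,"tz":-0.9,"rx":0,"ry":0,"rz":0,"hand":0},{"tx":-0.74,"ty":-0.87,"tz":0,"rx":0,"ry":0,"rz":0,"hand":0},{"tx":-0.74,"ty":-0.87,"tz":0,"rx":0,"ry":0,"rz":0,"hand":0},{"tx":0,"ty":0,"tz":0,"rx":0,"ry":0,"rz":0,"hand":0},{"tx":0,"ty":0,"tz":0,"rx":0,"ry":0,"rz":0,"hand":0}]'
python3 -c "
from h import *
s,R=st()
print((Ro.from_matrix(R.T@np.c_[-BX,BY,[0,0,-1]]).as_rotvec(degrees=True)).round(2))
im=bot.camera('scene');cv2.imwrite('pics/scene3.png',cv2.resize(im[150:330,160:400,::-1],None,fx=3.2,fy=3.2,interpolation=cv2.INTER_CUBIC))
"
```

```text
time_s: 6.73
tcp_pos: [0.6147, -0.2275, 0.2895]
ee_rot: [-0.227, -3.132, -0.0]
force: [-0.0, 0.5, -0.2]
gripper_width: 0.005
t 6.73 tcp [ 0.6147 -0.2275  0.2895] box xy mm 61.9 -46.1 tipz 0.1165 F [-0.   0.5 -0.2] Fbox -0.1 0.5 w 0.005
[ 0.   -0.07 -0.08]
```

View pics/scene3.png

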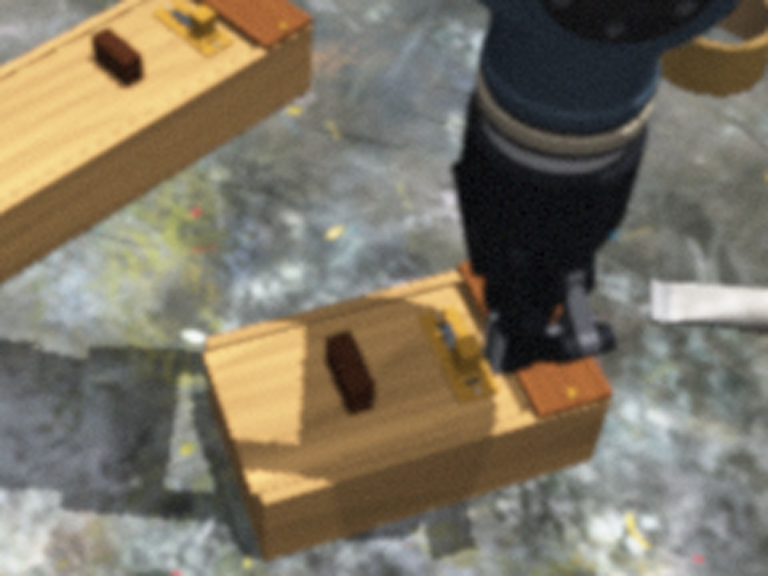

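The bar has moved forward slightly, about 5 px in the crop, which matches the 3 mm of play. I descend and push the button to the left.

```bash
python3 -m jog '[{"tx":0,"ty":0,"tz":0.8,"rx":0,"ry":0,"rz":0,"hand":0},{"tx":0,"ty":0,"tz":0.5,"rx":0,"ry":0,"rz":0,"hand":0},{"tx":0,"ty":0,"tz":0.4,"rx":0,"ry":0,"rz":0,"hand":0},{"tx":0,"ty":0,"tz":0,"rx":0,"ry":0,"rz":0,"hand":0},{"tx":0,"ty":0,"tz":0,"rx":0,"ry":0,"rz":0,"hand":0}]'>/dev/null; python3 -c "
from h import *
st()"
python3 -m jog '[{"tx":0,"ty":0.2,"tz":0,"rx":0,"ry":0,"rz":0,"hand":0},{"tx":0,"ty":0.2,"tz":0,"rx":0,"ry":0,"rz":0,"hand":0},{"tx":0,"ty":0.2,"tz":0,"rx":0,"ry":0,"rz":0,"hand":0},{"tx":0,"ty":0,"tz":0,"rx":0,"ry":0,"rz":0,"hand":0}]' >/dev/null; python3 -c "
from h import *
st()"
python3 -m jog '[{"tx":0,"ty":0.15,"tz":0,"rx":0,"ry":0,"rz":0,"hand":0},{"tx":0,"ty":0.15,"tz":0,"rx":0,"ry":0,"rz":0,"hand":0},{"tx":0,"ty":0,"tz":0,"rx":0,"ry":0,"rz":0,"hand":0}]'>/dev/null; python3 -c "
from h import *
st()"
python3 -m jog '[{"tx":0,"ty":0.15,"tz":0,"rx":0,"ry":0,"rz":0,"hand":0},{"tx":0,"ty":0.1,"tz":0,"rx":0,"ry":0,"rz":0,"hand":0},{"tx":0,"ty":0,"tz":0,"rx":0,"ry":0,"rz":0,"hand":0}]'>/dev/null; python3 -c "
from h import *
st()"
```

```text
t 7.2 tcp [ 0.6143 -0.2257  0.2461] box xy mm 61.3 -44.5 tipz 0.0731 F [ 0.6 -0.4  0.2] Fbox 0.7 -0.3 w -0.001
t 7.53 tcp [ 0.6174 -0.2106  0.248 ] box xy mm 62.2 -29.0 tipz 0.075 F [-0.8  0.4  0.7] Fbox -0.8 0.2 w -0.002
t 7.78 tcp [ 0.6184 -0.2036  0.2478] box xy mm 62.1 -22.0 tipz 0.0748 F [-0.4 -1.1  1.4] Fbox -0.3 -1.1 w 0.003
t 8.03 tcp [ 0.6192 -0.1975  0.2476] box xy mm 62.1 -15.8 tipz 0.0746 F [ 0.7 -1.2  0.7] Fbox 0.9 -1.1 w -0.001
```

```bash
python3 -m jog '[{"tx":0,"ty":0.15,"tz":0,"rx":0,"ry":0,"rz":0,"hand":0},{"tx":0,"ty":0.1,"tz":0,"rx":0,"ry":0,"rz":0,"hand":0},{"tx":0,"ty":0,"tz":0,"rx":0,"ry":0,"rz":0,"hand":0}]'>/dev/null; python3 -c "
from h import *
st()"
python3 -m jog '[{"tx":0,"ty":0.1,"tz":0,"rx":0,"ry":0,"rz":0,"hand":0},{"tx":0,"ty":0.06,"tz":0,"rx":0,"ry":0,"rz":0,"hand":0},{"tx":0,"ty":0,"tz":0,"rx":0,"ry":0,"rz":0,"hand":0}]'>/dev/null; python3 -c "
from h import *
st()"
python3 -m jog '[{"tx":0,"ty":0.08,"tz":0,"rx":0,"ry":0,"rz":0,"hand":0},{"tx":0,"ty":0,"tz":0,"rx":0,"ry":0,"rz":0,"hand":0}]'>/dev/null; python3 -c "
from h import *
st()"
python3 -m jog '[{"tx":0,"ty":0.08,"tz":0,"rx":0,"ry":0,"rz":0,"hand":0},{"tx":0,"ty":0,"tz":0,"rx":0,"ry":0,"rz":0,"hand":0}]'>/dev/null; python3 -c "
from h import *
st()"
```

```text
t 8.28 tcp [ 0.6201 -0.1912  0.2474] box xy mm 62.1 -9.5 tipz 0.0744 F [ 0.8 -1.2  1.6] Fbox 1.0 -1.1 w 0.001
t 8.53 tcp [ 0.6204 -0.1891  0.2474] box xy mm 62.1 -7.3 tipz 0.0744 F [-0.7 -7.   1.5] Fbox 0.3 -7.0 w 0.001
t 8.7 tcp [ 0.6206 -0.1883  0.2475] box xy mm 62.2 -6.5 tipz 0.0745 F [ -2.8 -10.2   2.5] Fbox -1.3 -10.5 w 0.002
t 8.87 tcp [ 0.6208 -0.1875  0.2475] box xy mm 62.2 -5.7 tipz 0.0745 F [ -2.5 -14.1   1.3] Fbox -0.4 -14.3 w -0.001
```

The force went from about 1 N to a hard 14 N, so the button is at its end stop. I back off, lift, and look.

```bash
python3 -m jog '[{"tx":0,"ty":-0.6,"tz":0,"rx":0,"ry":0,"rz":0,"hand":0},{"tx":0,"ty":0,"tz":-0.9,"rx":0,"ry":0,"rz":0,"hand":0},{"tx":0,"ty":0,"tz":-0.9,"rx":0,"ry":0,"rz":0,"hand":0},{"tx":0.68,"ty":0.4,"tz":0,"rx":0,"ry":0,"rz":0,"hand":0},{"tx":0.68,"ty":0.4,"tz":0,"rx":0,"ry":0,"rz":0,"hand":0},{"tx":0,"ty":0,"tz":0,"rx":0,"ry":0,"rz":0,"hand":0},{"tx":0,"ty":0,"tz":0,"rx":0,"ry":0,"rz":0,"hand":0}]'>/dev/null
python3 -c "
from h import *
s,R=st()
im=bot.camera('scene');cv2.imwrite('pics/scene4.png',cv2.resize(im[150:330,160:400,::-1],None,fx=3.2,fy=3.2,interpolation=cv2.INTER_CUBIC))
"
```

```text
t 9.45 tcp [ 0.5871 -0.1731  0.2916] box xy mm 26.8 3.8 tipz 0.1186 F [-0.1 -0.4  0.5] Fbox -0.1 -0.4 w -0.006
```

View pics/scene4.png

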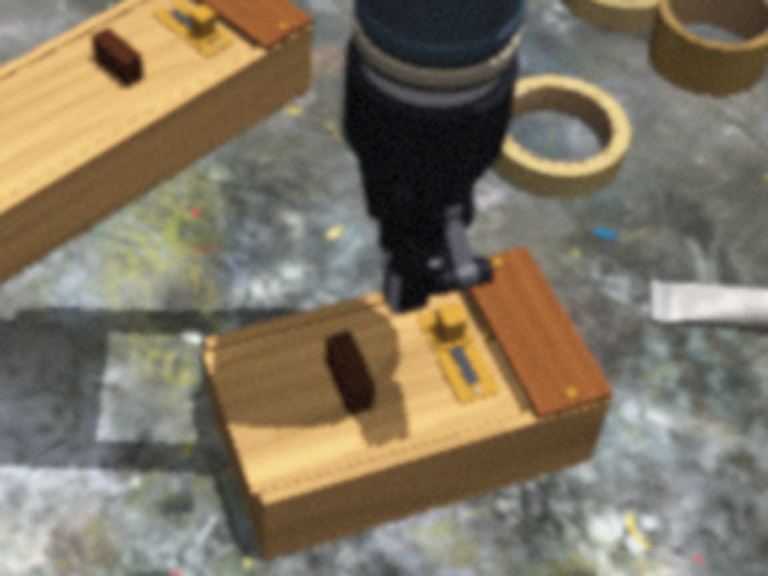

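The button now sits on the left. I go down behind the bar again and pull.

```bash
python3 -m jog '[{"tx":0,"ty":-0.15,"tz":0.8,"rx":0,"ry":0,"rz":0,"hand":0},{"tx":0,"ty":0,"tz":0.6,"rx":0,"ry":0,"rz":0,"hand":0},{"tx":0,"ty":0,"tz":0.45,"rx":0,"ry":0,"rz":0,"hand":0},{"tx":0,"ty":0,"tz":0,"rx":0,"ry":0,"rz":0,"hand":0},{"tx":0.3,"ty":0,"tz":0,"rx":0,"ry":0,"rz":0,"hand":0},{"tx":0.2,"ty":0,"tz":0,"rx":0,"ry":0,"rz":0,"hand":0},{"tx":0.2,"ty":0,"tz":0,"rx":0,"ry":0,"rz":0,"hand":0},{"tx":0,"ty":0,"tz":0,"rx":0,"ry":0,"rz":0,"hand":0}]'>/dev/null;  python3 -c "
from h import *
st()"
python3 -m jog '[{"tx":0.1,"ty":0,"tz":0,"rx":0,"ry":0,"rz":0,"hand":0},{"tx":0.1,"ty":0,"tz":0,"rx":0,"ry":0,"rz":0,"hand":0},{"tx":0,"ty":0,"tz":0,"rx":0,"ry":0,"rz":0,"hand":0}]'>/dev/null;  python3 -c "
from h import *
st()"
```

```text
t 10.17 tcp [ 0.5696 -0.1752  0.2468] box xy mm 9.8 -0.8 tipz 0.0738 F [ 0.  -0.7 -0.4] Fbox 0.1 -0.7 w -0.0
t 10.42 tcp [ 0.5653 -0.1746  0.2467] box xy mm 5.5 -0.8 tipz 0.0737 F [ 0.6 -0.7  1.2] Fbox 0.7 -0.6 w -0.002
```

The lid is past the locked position at low force, so it is free. I keep pulling.

```bash
python3 -m jog '[{"tx":0.3,"ty":0,"tz":0,"rx":0,"ry":0,"rz":0,"hand":0},{"tx":0.3,"ty":0,"tz":0,"rx":0,"ry":0,"rz":0,"hand":0},{"tx":0.3,"ty":0,"tz":0,"rx":0,"ry":0,"rz":0,"hand":0},{"tx":0.3,"ty":0,"tz":0,"rx":0,"ry":0,"rz":0,"hand":0},{"tx":0.3,"ty":0,"tz":0,"rx":0,"ry":0,"rz":0,"hand":0},{"tx":0.3,"ty":0,"tz":0,"rx":0,"ry":0,"rz":0,"hand":0},{"tx":0.3,"ty":0,"tz":0,"rx":0,"ry":0,"rz":0,"hand":0},{"tx":0,"ty":0,"tz":0,"rx":0,"ry":0,"rz":0,"hand":0},{"tx":0,"ty":0,"tz":0,"rx":0,"ry":0,"rz":0,"hand":0}]'>/dev/null;  python3 -c "
from h import *
st()
im=bot.camera('scene');cv2.imwrite('pics/scene5.png',cv2.resize(im[150:330,160:400,::-1],None,fx=3.2,fy=3.2,interpolation=cv2.INTER_CUBIC))
"
```

```text
t 11.17 tcp [ 0.512  -0.1667  0.2455] box xy mm -48.4 -0.6 tipz 0.0725 F [ 0.7  0.2 -0.5] Fbox 0.7 0.3 w 0.004
```

View pics/scene5.png

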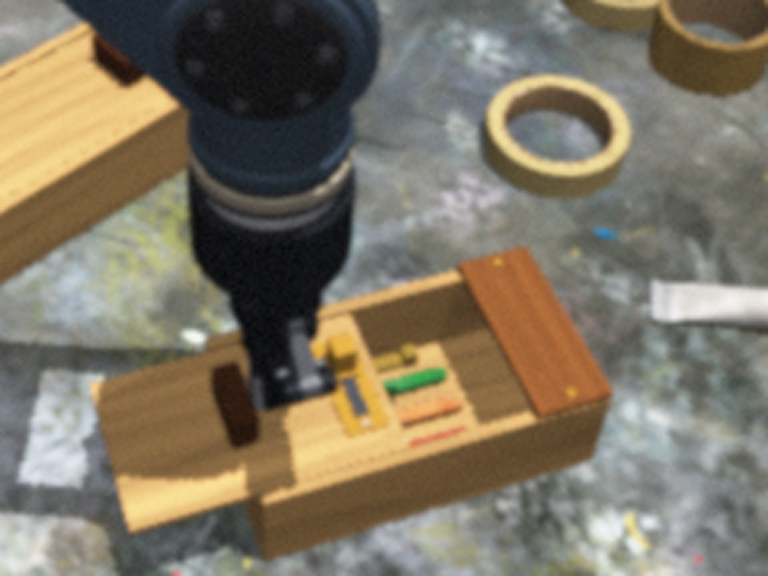

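The lid is about two-thirds open and the pastels show at crop (400,390). I pull on to the stop.

```bash
python3 -m jog '[{"tx":0.3,"ty":0,"tz":0,"rx":0,"ry":0,"rz":0,"hand":0},{"tx":0.2,"ty":0,"tz":0,"rx":0,"ry":0,"rz":0,"hand":0},{"tx":0.1,"ty":0,"tz":0,"rx":0,"ry":0,"rz":0,"hand":0},{"tx":0.1,"ty":0,"tz":0,"rx":0,"ry":0,"rz":0,"hand":0},{"tx":0,"ty":0,"tz":0,"rx":0,"ry":0,"rz":0,"hand":0},{"tx":0,"ty":0,"tz":0,"rx":0,"ry":0,"rz":0,"hand":0}]'>/dev/null;  python3 -c "
from h import *
st()"
python3 -m jog '[{"tx":0.1,"ty":0,"tz":0,"rx":0,"ry":0,"rz":0,"hand":0},{"tx":0,"ty":0,"tz":0,"rx":0,"ry":0,"rz":0,"hand":0}]'>/dev/null;  python3 -c "
from h import *
st()"
python3 -m jog '[{"tx":0.1,"ty":0,"tz":0,"rx":0,"ry":0,"rz":0,"hand":0},{"tx":0,"ty":0,"tz":0,"rx":0,"ry":0,"rz":0,"hand":0}]'>/dev/null;  python3 -c "
from h import *
st()"
```

```text
t 11.72 tcp [ 0.4956 -0.1644  0.2459] box xy mm -65.0 -0.7 tipz 0.0729 F [0.3 0.3 0.3] Fbox 0.3 0.4 w -0.008
t 11.88 tcp [ 0.4933 -0.164   0.2459] box xy mm -67.3 -0.6 tipz 0.0729 F [1.1 0.1 0.2] Fbox 1.0 0.3 w -0.001
t 12.05 tcp [ 0.4908 -0.1637  0.246 ] box xy mm -69.8 -0.7 tipz 0.073 F [ 2.2  0.8 -0.5] Fbox 2.1 1.1 w -0.002
```

```bash
python3 -m jog '[{"tx":0.08,"ty":0,"tz":0,"rx":0,"ry":0,"rz":0,"hand":0},{"tx":0.08,"ty":0,"tz":0,"rx":0,"ry":0,"rz":0,"hand":0},{"tx":0,"ty":0,"tz":0,"rx":0,"ry":0,"rz":0,"hand":0}]'>/dev/null;  python3 -c "
from h import *
st()"
python3 -m jog '[{"tx":-0.3,"ty":0,"tz":0,"rx":0,"ry":0,"rz":0,"hand":0},{"tx":0,"ty":0,"tz":-0.5,"rx":0,"ry":0,"rz":0,"hand":0},{"tx":0,"ty":0,"tz":-1,"rx":0,"ry":0,"rz":0,"hand":0},{"tx":0,"ty":0,"tz":-1,"rx":0,"ry":0,"rz":0,"hand":0},{"tx":-0.8,"ty":0,"tz":-1,"rx":0,"ry":0,"rz":0,"hand":0},{"tx":-0.8,"ty":0,"tz":-1,"rx":0,"ry":0,"rz":0,"hand":0},{"tx":-0.8,"ty":0,"tz":-1,"rx":0,"ry":0,"rz":0,"hand":0},{"tx":-0.8,"ty":0,"tz":0,"rx":0,"ry":0,"rz":0,"hand":0},{"tx":0,"ty":0,"tz":0,"rx":0,"ry":0,"rz":0,"hand":0},{"tx":0,"ty":0,"tz":0,"rx":0,"ry":0,"rz":0,"hand":0},{"tx":0,"ty":0,"tz":0,"rx":0,"ry":0,"rz":0,"hand":0}]'>/dev/null
python3 -c "
from h import *
st()
im=bot.camera('scene');cv2.imwrite('pics/scene6.png',cv2.resize(im[130:330,130:400,::-1],None,fx=2.9,fy=2.9,interpolation=cv2.INTER_CUBIC))
print([(d['p'],d['xy'][0]*512,d['xy'][1]*384) for n in ('short_box_knob','long_box_knob') for d in bot.boxes_of(n,'scene')])
for l in (0,.075,.083,.09): print(l,proj('scene',BAR-l*BX))
"
```

```text
t 12.3 tcp [ 0.4878 -0.1633  0.2461] box xy mm -72.8 -0.7 tipz 0.0731 F [ 4.4  1.8 -2.5] Fbox 4.1 2.4 w -0.002
t 13.22 tcp [ 0.5725 -0.1752  0.3822] box xy mm 12.6 -0.4 tipz 0.2092 F [-1.   0.8 -0.3] Fbox -1.1 0.6 w 0.002
[(0.67, 226.2016, 283.20000000000005), (0.97, 180.2752, 183.01440000000002)]
0 [[271.45696936 265.13699025]]
0.075 [[230.25110432 276.98485639]]
0.083 [[225.73305052 278.28419853]]
0.09 [[221.75972218 279.42692814]]
```

View pics/scene6.png

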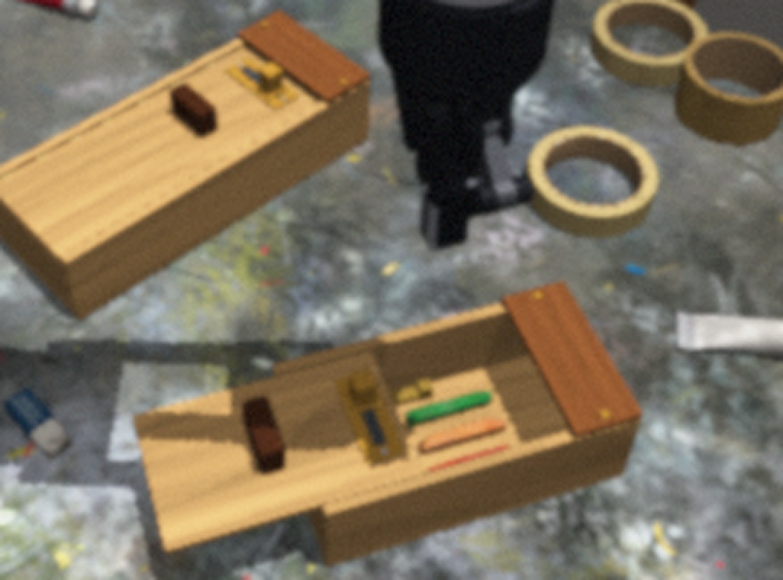

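The bar is at about (221,280) px. That corresponds to roughly 90 mm open, which is the stop. The long box's bar is at (196.5,167.6), where it was before at (196.9,167.5), and the gripper is clear.

```bash
python3 -c "
from station import bot
print(bot.job_done())"
```

```text
the job is handed in; nothing more can be done
None
```

The shorter box's lid is open to its stop, the gripper has let go, and the job is handed in at about 13 s of the 48 s allowed.

- **Trying the lid:** with the catch as found, I pulled behind the bar with the shut fingers. The lid gave about 3 mm and then held at about 10 N, so it was locked.
- **Catch:** I pushed the button to its left end stop, with a peak force of about 14 N. The picture afterwards showed it on the left.
- **Opening:** the lid then slid at about 2 N or less. The force rose to about 4 N at the end of travel, and I backed off and lifted clear.

**Last checks:**
- **Lid:** the bar at about (221, 280) px in the scene camera matches about 90 mm of travel, with the pastels exposed.
- **Longer box:** its bar appears within half a pixel of where it was earlier in the run.
- **Gripper:** it is about 0.2 m above the table with no contact; the remaining readings of about 1 N are sensor noise.

**Disagreement:** the network put the shorter box's bar at (226, 283) px, a few pixels from my reading, which would mean roughly 80–83 mm open. That is still beyond the 75 mm needed. The tool position at the end stop supports 90 mm.

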